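# Start the tile tester from its console

## Robot

A 6-joint arm with a two-finger parallel gripper is mounted at the origin on the work surface. World frame = base frame: x ahead of the robot, y to its left, z up, the work surface at z = 0. Lengths are in m, angles in rad, forces in N, time in s.
With the tool pointing down it reaches from about 0.25 to 0.775 m from the base axis. Payload 8.9 kg.
Tool frame: the origin (TCP) lies between the finger pads; the fingertips stand 19 mm ahead of it and the grasp point (between the pads) is the TCP; z points along the fingers, y is the line along which they close (so a half turn about z gives the same grasp; the last joint's range is limited). The gripper opens to 85 mm and grips with 20 to 120 N. Pads are 22 mm wide; open, the fingers measure 114 mm over their backs; the gripper's body (76 mm by 85 mm) begins 54 mm behind the grasp point. The pads swing forward as they close: fully open they stand 13 mm farther back than shut.
Start: joints at [-1.372, 0.291, -0.153, 1.127, 0, 1.431], TCP at [0.174, -0.495, 0.25] pointing down, gripper open.
Joint ranges: [-2.52, 2.52], [-0.91, 1.74], [-1.3, 1.37], [-1.96, 2.02], [-1.52, 1.47], [-3.14, 3.14]. Speed limits (rad/s): [2.22, 2.22, 2.79, 3.14, 3.14, 3.14].

## Interface

Orientations are given as a rotation vector (axis times angle).
In Python, from bench import r gives the robot as it stands. The module is installed in compiled form; this text tells all that it offers.
- The arm moves only by the shell command python3 -m creep 'ROWS' [OPENING] [FORCE]. ROWS is JSON, a list of rows, each a list of 6 numbers: the shift along the world's x, y, z in mm, then the turn, a rotation vector about the world's x, y, z in degrees. In form: [[tx, ty, tz, rx, ry, rz], ...]. A call has 1 to 5 rows; each row is the pose to reach, as a shift and turn from the pose commanded when the call began; what a row does not reach only later rows make up. A row lasts 1/8 s, in which the tool goes at most 62.5 mm and 10.7 degrees, less where a joint would pass 70% of its speed; a pose out of reach is approached as far as the arm can. A call with a gripper value outside its range is refused whole. OPENING is the finger opening in mm, from 0 to 85.4, set as the call begins (- or left out, the last holds). The fingers move at their own pace and stop on an object; FORCE is the grip in N (left out, the last holds). Time passes only in rows, so rows that repeat a pose let the fingers close. It gives the time, the measured TCP pose, the force, the opening and the grip force at its end, in the units of the state.
- r.observe(): the state, without advancing time (a new reading comes with each control period).
- r.capture(name): name is "side" or "top" or "wrist"; returns a dict with "img" (400x640x3 uint8, red, green, blue), "mtx" (3x3 intrinsics, pixels), "k1" (the pictures are not rectified: a ray, as slopes to the right and down, at radius r is drawn at 1 + k1 r^2 times it, then the intrinsics apply), "T" (4x4, takes a point from camera to world coordinates); the wrist camera has in their place "T_tool_cam" (4x4, takes a point from camera to tool coordinates, whose origin is the TCP and whose axes are the flange's). Camera axes: x right, y up, looking along -z (the intrinsics and any distortion apply to the point x, -y, -z); pixel columns grow to the right and rows downward; lengths in m; the calibration is good to about 2 mm. A picture is of the moment at which its call begins: read the wrist's pose just before it. There is no depth.
- r.job_done(): hands the job in; it is judged then, once.
The state is a dict: "t": time; "joint_pos": joint angles; "qd": joint speeds; "tau": joint torques, N m; "eef_pos": TCP position; "tcp_rot": TCP orientation; "contact_force": force on the tool from outside, world axes, zero at the start; "wrist_torque": the same for the moment, N m; "finger_gap": finger opening in m; "finger_force": force on a finger pad.
Only numpy, scipy, OpenCV 4.12 (cv2) and the standard library are available. Lean on these libraries where they do the work, as an engineer would, in place of code of your own. Each camera call takes 0.05 s, during which the arm holds its last target. There are 200 camera calls.

## Task

Start the tile tester with the closed fingertips: first switch the power on by pressing down the raised, green-dotted end of the white rocker on the grey mains box, then push the yellow programme key on the red console fully in so that it stays in, and last press the green start button fully in, hold it there for a good second and let it come back out. Keep to that order, leave the blue and black keys and the red stop button unpressed, and leave the caliper, jar, tile and hand stamp where they are.

Things in the scene. Friction and masses are not known exactly. Their poses are not given: they have to be found in the camera images.
- rocker_press (a point): The place to press on the mains rocker: a green dot on the top face of the raised (off-side) half of a white rocker, 64 mm long and 36 mm wide, on a grey box 120 x 90 x 45 mm that is fixed to the bench. It lies 22 mm from the rocker's pivot line, about 62 mm above the bench when off, and sinks about 6.5 mm as the rocker goes over.
- rocker (a joint): angle of the mains rocker, rad: 0 off (dotted half raised 0.3 rad), 0.3 fully on (dotted half level, other half raised). Pressing the dotted half down increases it; about 3.2 N at the dot moves it and it stays where it is left.
- yellow_key_top (a point): Yellow square push-and-stay key, 28 mm wide, on a white 40 mm bezel, in the front row of the console. The point is the centre of its top face, 76 mm above the bench when out; it goes down with the key.
- yellow_key (a joint): travel of the yellow key straight down, m: 0 fully out, 0.007 fully in. It has no spring: about 3.5 N moves it, and it stays where it is left.
- green_start_top (a point): Green round spring button, 32 mm across, in a black round housing, in the second row of the console (behind the keys, left or right). The point is the centre of its top face, 83 mm above the bench when out; it goes down with the button.
- green_start (a joint): travel of the green button straight down, m: 0 out, 0.007 fully in. Spring: starts to move at about 1.5 N, fully in at 5 N, and comes back when let go.
- blue_key_top (a point): Blue square push-and-stay key, 28 mm wide, on a white 40 mm bezel, in the front row of the console. The point is the centre of its top face, 76 mm above the bench when out; it goes down with the key. Not to be pressed.
- blue_key (a joint): travel of the blue key straight down, m: 0 fully out, 0.007 fully in. It has no spring: about 3.5 N moves it, and it stays where it is left.
- black_key_top (a point): Black square push-and-stay key, 28 mm wide, on a white 40 mm bezel, in the front row of the console. The point is the centre of its top face, 76 mm above the bench when out; it goes down with the key. Not to be pressed.
- black_key (a joint): travel of the black key straight down, m: 0 fully out, 0.007 fully in. It has no spring: about 3.5 N moves it, and it stays where it is left.
- red_stop_top (a point): Red round spring stop button, 36 mm across, in a yellow round housing, in the second row of the console; the centre of its top face, 83 mm above the bench. Not to be pressed.
- red_stop (a joint): travel of the red button, m: 0 out, 0.007 fully in; spring as the green one's.
- console: Red control console, 200 (x) x 250 (y) x 60 mm high, fixed to the bench; origin at the centre of its underside. In its frame the three keys stand at x = -55 mm, y = -72, 0 and 72 mm in any order, start and stop at x = 15 mm, y = -70 and 70 mm either way round; a flat display 6 mm high lies at x = 68 mm.
- caliper: Digital caliper lying flat in front of the console, 210 mm long along its y, about 50 mm wide, 14 mm high; origin under its middle. Loose, to be left alone.
- jar: Amber glass jar with a white cap, 52 mm across, 85 mm high, standing beyond the mains box; origin at the centre of its underside. Loose, to be left alone.
- tile: White ceramic tile, 150 x 150 x 9 mm, lying beyond the console; origin at the centre of its underside. Loose, to be left alone.
- stamp: Wooden hand stamp with a turned knob, 36 x 50 mm, 58 mm high, in front of the mains box; origin at the centre of its underside. Loose, to be left alone.
Things that resemble listed ones, but are neither listed nor needed, are in the scene too. Of the things that look like the part that bears rocker_press, the largest one is meant.

How it is judged:
On the way, in this order (a step that is already met when the one before it is completed fails the run):
1. the mains rocker is pressed over to on (value of joint rocker above 0.24 rad), for 0.1 s.
2. the yellow key is pushed in (value of joint rocker above 0.24 rad and value of joint yellow_key above 0.005 m), for 0.1 s.
3. the green start button is held in (all of step 2 and value of joint green_start above 0.005 m), for 0.6 s.
At the end, for the whole second after the job is handed in: Rocker on (over 0.24 of 0.3 rad), yellow key in (over 5 of 7 mm), the green button, having been held over 5 mm in for at least 0.6 s, out again; blue and black keys (within 2 mm) and red stop (within 1.5 mm) out; caliper, jar, tile and stamp at rest within 15 mm of where they stood (all of step 2 and value of joint each of green_start, red_stop below 0.0015 m and value of joint each of blue_key, black_key below 0.002 m and distance of each of caliper, jar, tile, stamp from where it was at the start of the episode below 0.015 m and linear speed of each of caliper, jar, tile, stamp below 0.02 m/s); the robot touches nothing.
It fails at once if the yellow key is pushed before the power is on (value of joint yellow_key above 0.003 m and value of joint rocker below 0.24 rad).
It fails at once if start is pressed before the power is on and the yellow key is in (value of joint green_start above 0.003 m and (value of joint rocker below 0.24 rad or value of joint yellow_key below 0.005 m)).
It fails at once if the blue or black key or the red stop is pressed (value of joint any of blue_key, black_key, red_stop above 0.003 m).
It fails at once if a bystander is lifted, carried, tipped or shoved (distance of any of caliper, jar, tile, stamp from where it was at the start of the episode above 0.015 m or angle between any of caliper, jar, tile, stamp's own z axis and vertical above 0.3 rad).
It also fails if it takes over 48 s, if anything falls off the work surface, if the arm or the gripper's body presses on something with over 40 N, if the wrist force passes 120 N, or if a joint passes its speed limit or range.

## Working session

There is one attempt and no reset: what is moved stays moved. The work goes in short steps, Python scripts to look and compute and a shell command to move; the robot and the scene stay as the last step left them, time stands still between calls to the robot, and variables do not carry over. Pictures are saved under pics/ and viewed, at most 10 in all, crops included, and the job is handed in when it is done.

```bash
mkdir -p pics; cat > h.py <<'E'
import numpy as np, cv2, json
from bench import r
def snap(name,fn):
    s=r.observe(); c=r.capture(name); cv2.imwrite(f'pics/{fn}.png',c['img'][:,:,::-1])
    T=c.get('T')
    if T is None:
        from scipy.spatial.transform import Rotation as R
        W=np.eye(4); W[:3,:3]=R.from_rotvec(s['tcp_rot']).as_matrix(); W[:3,3]=s['eef_pos']; T=W@c['T_tool_cam']
    np.savez(f'pics/{fn}.npz',T=T,mtx=c['mtx'],k1=c['k1'])
def ray(fn,u,v):
    d=np.load(f'pics/{fn}.npz'); k=float(d['k1'])
    p=cv2.undistortPoints(np.array([[[u,v]]],float),d['mtx'],np.array([k,0,0,0,0.]))[0,0]
    x=np.array([p[0],-p[1],-1]); return d['T'][:3,3], d['T'][:3,:3]@x
def onz(fn,u,v,z):
    o,d=ray(fn,u,v); return (o+d*(z-o[2])/d[2]).round(4)
E
python3 - <<'E'
from h import *
snap('top','top0'); snap('side','side0')
print(r.observe())
E
```

```text
{'t': 0.1, 'joint_pos': array([-1.37228313e+00,  2.91211110e-01, -1.53993964e-01,  1.12668027e+00,
       -1.39308994e-05,  1.43153721e+00]), 'qd': array([-0.00062622, -0.00210527,  0.00095445, -0.00149203, -0.00100743,
        0.00112047]), 'tau': array([ 5.84121517e-04, -5.37976491e+01,  3.31919682e+01,  9.29700356e-03,
       -2.35059642e-04, -1.07489808e-05]), 'eef_pos': array([ 0.17393119, -0.49499831,  0.24981761]), 'tcp_rot': array([-3.09582330e+00, -5.27870014e-01,  7.25213429e-05]), 'contact_force': array([ 0.06758518,  0.10405852, -0.31554863]), 'wrist_torque': array([-0.02935108, -0.05373224, -0.00909678]), 'finger_force': 0.0, 'finger_gap': 0.08560981749415246}
```

View pics/top0.png

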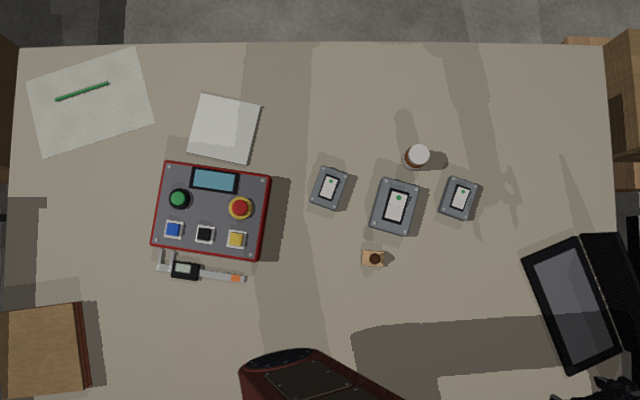

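View pics/side0.png

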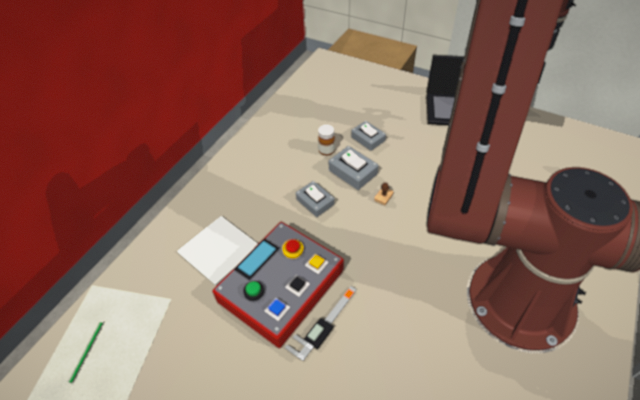

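Top view: three boxes with rockers stand at (328,188), (395,206) and (459,198). The middle one is the largest, next to the jar (418,156) and the stamp (373,258). Yellow key is at (236,239), green at (179,198), red at (240,207). I'll confirm in a crop.

```bash
python3 - <<'E'
from h import *
im=cv2.imread('pics/top0.png')
a=cv2.resize(im[150:270,300:490],None,fx=4,fy=4,interpolation=cv2.INTER_CUBIC)
cv2.imwrite('pics/c1.png',a)
b=cv2.resize(im[155:290,145:285],None,fx=4.4,fy=4.4,interpolation=cv2.INTER_CUBIC)
cv2.imwrite('pics/c2.png',b)
E
```

```text
(no output)
```

View pics/c1.png

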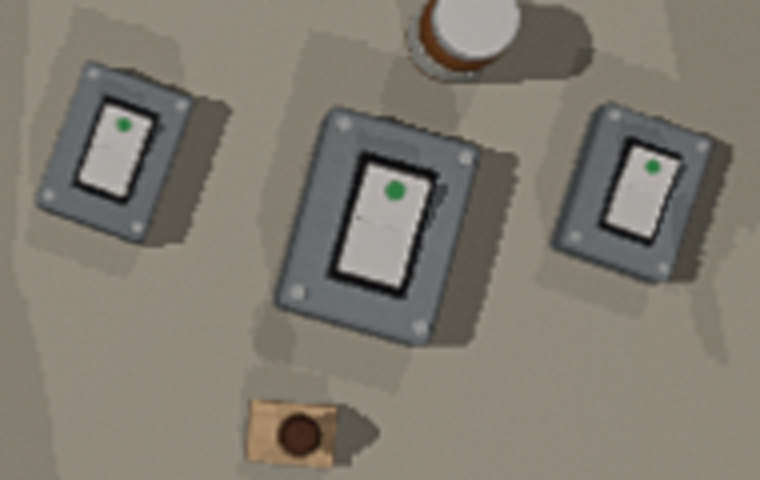

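View pics/c2.png

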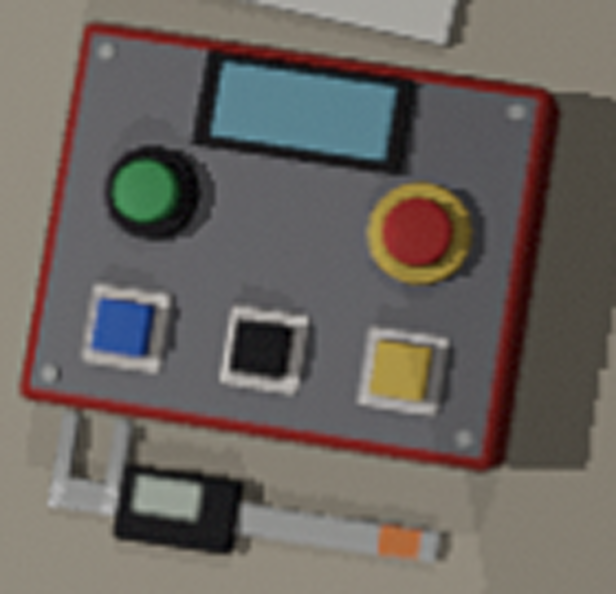

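The crop confirms it: the middle box is the largest, its dot is at crop (395,190), on the far (+x) half. Keys from left to right are blue, black, yellow; green start is at left, red stop at right.

```bash
python3 - <<'E'
from h import *
P={'dot':(398.4,197.1,.062),'yel':(235.5,238.9,.076),'grn':(177.8,197.8,.083),'red':(239.4,207.1,.083),'blu':(172.6,228.9,.076),'blk':(204.2,233.7,.076),'rockfar':(399.2,191.5,.064),'rocknear':(391.5,221,.05),'stamp':(374.5,258,.058),'jar':(418.5,156,.085)}
W={k:onz('top0',*v) for k,v in P.items()}
for k,v in W.items(): print(k,v, np.hypot(*v[:2]).round(3))
# console fit (rigid) to key layout
L=np.array([[-55,-72],[15,70],[15,-70],[-55,72],[-55,0]])/1e3
M=np.array([W[k][:2] for k in('yel','grn','red','blu','blk')])
a=L-L.mean(0);b=M-M.mean(0);U,S,V=np.linalg.svd(a.T@b);R=(U@V).T
F=(a@R.T)+M.mean(0);print('yaw',np.degrees(np.arctan2(R[1,0],R[0,0])),'fit',F.round(4),'res mm',((F-M)*1e3).round(1))
d=W['rockfar']-W['rocknear'];print('rocker yaw',np.degrees(np.arctan2(d[1],d[0])))
s=r.observe();from scipy.spatial.transform import Rotation as Q
print(Q.from_rotvec(s['tcp_rot']).as_matrix().round(3))
E
```

```text
dot [ 0.555  -0.1979  0.062 ] 0.589
yel [0.4621 0.1649 0.076 ] 0.491
grn [0.5526 0.2938 0.083 ] 0.626
red [0.5318 0.1561 0.083 ] 0.554
blu [0.484  0.3059 0.076 ] 0.573
blk [0.4734 0.2347 0.076 ] 0.528
rockfar [ 0.5675 -0.1996  0.064 ] 0.602
rocknear [ 0.502  -0.1833  0.05  ] 0.534
stamp [ 0.4192 -0.1427  0.058 ] 0.443
jar [ 0.6445 -0.2408  0.085 ] 0.688
yaw -8.645757835150105 fit [[0.4623 0.1641]
 [0.5528 0.294 ]
 [0.5318 0.1556]
 [0.4839 0.3065]
 [0.4731 0.2353]] res mm [[ 0.2 -0.8]
 [ 0.2  0.2]
 [-0.  -0.5]
 [-0.1  0.6]
 [-0.3  0.6]]
rocker yaw -13.974480165030306
[[ 0.943  0.331 -0.   ]
 [ 0.331 -0.943  0.001]
 [ 0.    -0.001 -1.   ]]
```

```bash
python3 -m creep '[[38,30,0,0,0,-7],[76,60,0,0,0,-14],[114,90,0,0,0,-21],[152,120,0,0,0,-28],[190,150,0,0,0,-33]]' 0 20; python3 -m creep '[[38,30,-10,0,0,0],[76,60,-20,0,0,0],[114,90,-40,0,0,0],[152,120,-60,0,0,0],[189,147,-80,0,0,0]]'; python3 -m creep '[[0,0,0,0,0,0],[0,0,0,0,0,0],[0,0,0,0,0,0]]'
python3 - <<'E'
from h import *
snap('wrist','w1')
E
```

```text
t: 0.72
eef_pos: [0.365, -0.3441, 0.2501]
tcp_rot: [-3.118, 0.379, 0.0]
contact_force: [-0.1, -0.8, -1.1]
finger_gap: -0.0
finger_force: 0.0
t: 1.35
eef_pos: [0.554, -0.197, 0.1694]
tcp_rot: [-3.119, 0.373, 0.001]
contact_force: [0.5, -0.8, 1.1]
finger_gap: -0.0001
finger_force: 0.0
t: 1.72
eef_pos: [0.5526, -0.1991, 0.1708]
tcp_rot: [3.119, -0.375, 0.001]
contact_force: [-0.4, -0.2, 0.3]
finger_gap: -0.0001
finger_force: 0.0
```

View pics/w1.png

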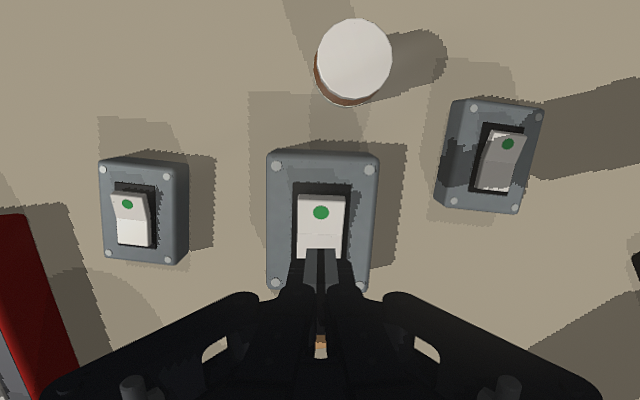

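Wrist view: the dot is at (320,212), in line with the closed fingers; the box is nicely aligned with the tool.

```bash
python3 - <<'E'
from h import *
print(onz('w1',320.5,212.5,.062)); print(r.observe()['eef_pos'])
E
python3 -m creep '[[0,0,-20,0,0,0],[0,0,-40,0,0,0],[0,0,-60,0,0,0],[0,0,-75,0,0,0],[0,0,-80,0,0,0]]'
```

```text
[ 0.553  -0.2005  0.062 ]
[ 0.55259724 -0.19922204  0.1709097 ]
t: 2.4
eef_pos: [0.5525, -0.1986, 0.0898]
tcp_rot: [-3.119, 0.374, 0.001]
contact_force: [-0.3, -0.4, 0.4]
finger_gap: 0.0001
finger_force: 0.0
```

```bash
python3 -m creep '[[0,0,-4,0,0,0],[0,0,-7,0,0,0],[0,0,-10,0,0,0],[0,0,-12,0,0,0],[0,0,-12,0,0,0]]'; python3 -m creep '[[0,0,-2,0,0,0],[0,0,-3,0,0,0],[0,0,-4,0,0,0],[0,0,-4,0,0,0]]'
```

```text
t: 3.02
eef_pos: [0.5534, -0.1985, 0.0786]
tcp_rot: [3.119, -0.373, 0.001]
contact_force: [1.7, -1.3, 3.5]
finger_gap: 0.0003
finger_force: 1.4
t: 3.52
eef_pos: [0.5534, -0.1985, 0.075]
tcp_rot: [3.119, -0.373, 0.002]
contact_force: [0.5, -0.5, 10.2]
finger_gap: -0.0001
finger_force: 5.3
```

```bash
python3 -m creep '[[0,0,-1,0,0,0],[0,0,-2,0,0,0],[0,0,-2,0,0,0]]'; python3 -m creep '[[0,0,20,0,0,0],[-20,0,60,0,0,0],[-50,0,90,0,0,0],[-50,20,90,0,0,0],[-50,20,90,0,0,0]]'
python3 - <<'E'
from h import *
snap('wrist','w2')
im=cv2.imread('pics/w2.png'); cv2.imwrite('pics/w2c.png',cv2.resize(im[50:300,180:500],None,fx=2,fy=2))
E
```

```text
t: 3.9
eef_pos: [0.5535, -0.1985, 0.0748]
tcp_rot: [3.119, -0.373, 0.003]
contact_force: [-5.2, 2.4, 30.8]
finger_gap: 0.0002
finger_force: 15.3
t: 4.53
eef_pos: [0.5022, -0.1767, 0.1615]
tcp_rot: [-3.119, 0.371, 0.003]
contact_force: [-0.4, -0.3, 0.2]
finger_gap: 0.0002
finger_force: 0.0
```

View pics/w2c.png

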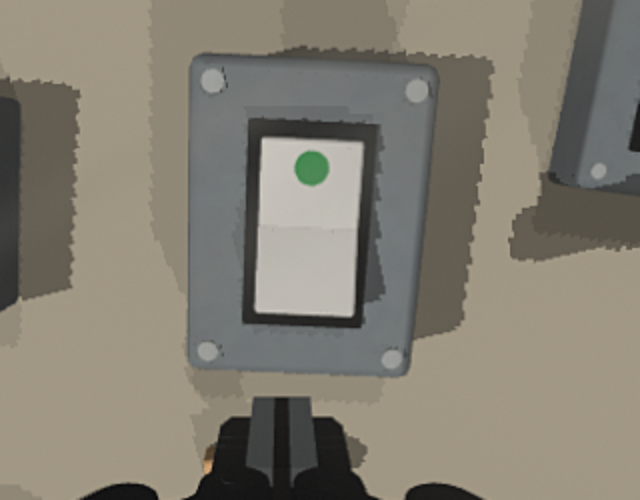

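The rocker is over: its dotted half is level and it bottomed out at 30 N. Next, the yellow key at about (0.462, 0.164).

```bash
python3 -m creep '[[-5,40,10,0,0,1],[-12,80,20,0,0,3],[-20,120,20,0,0,5],[-30,160,20,0,0,5],[-40,200,20,0,0,5]]'; python3 -m creep '[[0,40,0,0,0,0],[0,80,0,0,0,0],[0,120,0,0,0,0],[0,142,-10,0,0,0],[0,142,-20,0,0,0]]';  python3 -m creep '[[0,0,0,0,0,0],[0,0,0,0,0,0]]'
python3 - <<'E'
from h import *
snap('wrist','w3'); print(r.observe()['eef_pos'])
E
```

```text
t: 5.2
eef_pos: [0.461, 0.0133, 0.1812]
tcp_rot: [-3.125, 0.213, 0.002]
contact_force: [-0.2, -0.7, 0.6]
finger_gap: -0.0004
finger_force: 0.0
t: 5.82
eef_pos: [0.4561, 0.0621, 0.1663]
tcp_rot: [-3.08, 0.097, -0.0]
contact_force: [-0.1, -0.2, -0.6]
finger_gap: -0.0
finger_force: 0.0
t: 6.08
eef_pos: [0.4559, 0.062, 0.1668]
tcp_rot: [-3.08, 0.097, 0.0]
contact_force: [-0.6, -0.4, 0.1]
finger_gap: -0.0003
finger_force: 0.0
[0.45601945 0.06208635 0.16691753]
```

View pics/w3.png

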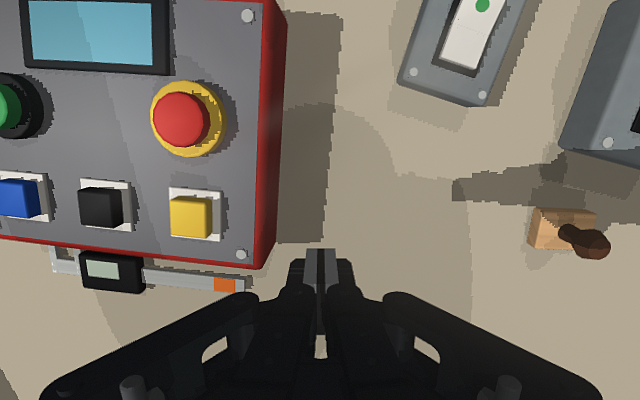

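The tool stopped 100 mm short and slightly tilted, so I suspect a joint limit. The yellow key is at (190,217).

```bash
python3 - <<'E'
from h import *
from scipy.spatial.transform import Rotation as Q
s=r.observe(); print(s['joint_pos'].round(3)); print(Q.from_rotvec(s['tcp_rot']).as_matrix().round(3))
print(onz('w3',190,216,.076),onz('w3',181,119,.083))
E
```

```text
[-0.064  0.235 -0.466  0.872  0.06   3.141]
[[ 0.998 -0.063  0.002]
 [-0.063 -0.996  0.06 ]
 [-0.002 -0.06  -0.998]]
[0.4635 0.1601 0.076 ] [0.5306 0.1513 0.083 ]
```

The last joint is at its limit (q6 = q1 − yaw + π). I'll turn the tool +90° instead, since the key is square.

```bash
python3 -m creep '[[0,0,4,0,0,10],[0,0,8,0,0,20],[0,0,12,0,0,30],[0,0,16,0,0,40],[0,0,20,0,0,50]]'; python3 -m creep '[[0,0,0,0,0,10],[0,0,0,0,0,20],[0,0,0,0,0,30],[0,0,0,0,0,40],[0,0,0,0,0,40]]'
python3 - <<'E'
from h import *
from scipy.spatial.transform import Rotation as Q
s=r.observe(); print(s['joint_pos'].round(3)); print(s['eef_pos'],Q.from_rotvec(s['tcp_rot']).as_matrix().round(3))
R=Q.from_rotvec(s['tcp_rot']); y=np.radians(81.4)
G=Q.from_matrix([[np.cos(y),np.sin(y),0],[np.sin(y),-np.cos(y),0],[0,0,-1]]); print(np.degrees((G*R.inv()).as_rotvec()))
E
```

```text
t: 6.75
eef_pos: [0.4561, 0.0621, 0.1872]
tcp_rot: [-2.834, -1.224, 0.039]
contact_force: [0.1, 0.2, -0.3]
finger_gap: 0.0
finger_force: 0.0
t: 7.38
eef_pos: [0.4561, 0.0623, 0.1871]
tcp_rot: [-2.26, -2.121, 0.065]
contact_force: [0.1, 1.3, 0.7]
finger_gap: 0.0002
finger_force: 0.0
[-0.023  0.264 -0.367  0.999  0.     1.611]
[0.45612421 0.06233305 0.18706551] [[ 0.064  0.996 -0.059]
 [ 0.998 -0.064  0.002]
 [-0.002 -0.059 -0.998]]
[-0.24775284 -3.38734315 -4.95327549]
```

```bash
python3 -m creep '[[2,30,0,-0.2,-3.4,-5],[4,60,0,-0.2,-3.4,-5],[6,90,-10,-0.2,-3.4,-5],[6,101,-25,-0.2,-3.4,-5],[6,101,-25,-0.2,-3.4,-5]]'
python3 - <<'E'
from h import *
from scipy.spatial.transform import Rotation as Q
s=r.observe(); print(Q.from_rotvec(s['tcp_rot']).as_matrix().round(3))
snap('wrist','w4')
E
```

```text
t: 8.0
eef_pos: [0.4609, 0.1633, 0.1607]
tcp_rot: [-2.381, -2.047, 0.003]
contact_force: [-1.1, -0.1, -0.5]
finger_gap: -0.0002
finger_force: 0.0
[[ 0.15   0.989 -0.003]
 [ 0.989 -0.15   0.   ]
 [-0.    -0.003 -1.   ]]
```

View pics/w4.png

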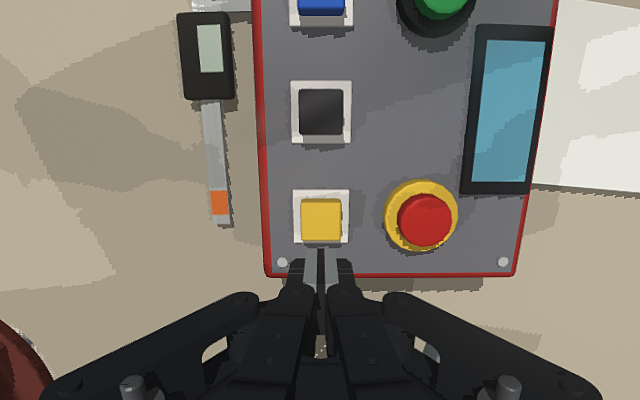

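Wrist view: the yellow key's top is at (321,220), in line with the closed fingers.

```bash
python3 - <<'E'
from h import *
print(onz('w4',321,220,.076)); print(onz('w4',425,220,.083))
E
python3 -m creep '[[1,0,-20,0,0,0],[1,0,-40,0,0,0],[1,0,-54,0,0,0],[1,0,-59,0,0,0],[1,0,-59,0,0,0]]'
```

```text
[0.4616 0.1642 0.076 ]
[0.5296 0.1561 0.083 ]
t: 8.68
eef_pos: [0.463, 0.163, 0.103]
tcp_rot: [-2.381, -2.048, -0.0]
contact_force: [-0.5, 0.3, -0.4]
finger_gap: 0.0001
finger_force: 0.0
```

```bash
python3 -m creep '[[0,0,-4,0,0,0],[0,0,-8,0,0,0],[0,0,-11,0,0,0],[0,0,-13,0,0,0],[0,0,-13,0,0,0]]'; python3 -m creep '[[0,0,-2,0,0,0],[0,0,-3,0,0,0],[0,0,-4,0,0,0],[0,0,-4,0,0,0]]'
```

```text
t: 9.3
eef_pos: [0.4629, 0.1633, 0.0898]
tcp_rot: [-2.381, -2.048, -0.001]
contact_force: [0.2, -0.4, 1.5]
finger_gap: 0.0005
finger_force: 0.4
t: 9.8
eef_pos: [0.4631, 0.1634, 0.0875]
tcp_rot: [-2.381, -2.049, -0.002]
contact_force: [-6.4, -2.5, 27.6]
finger_gap: -0.0
finger_force: 13.9
```

Bottomed at 28 N. Lifting, then going to the green button at about (0.553, 0.294).

```bash
python3 -m creep '[[0,0,30,0,0,0],[0,0,75,0,0,0],[30,43,75,0,0,0],[60,86,75,0,0,0],[90,130,75,0,0,0]]'; python3 -m creep '[[0,0,0,0,0,0],[0,0,0,0,0,0]]'
python3 - <<'E'
from h import *
snap('wrist','w5'); snap('top','top5')
a=cv2.imread('pics/w5.png'); cv2.imwrite('pics/v5.png',a)
E
```

```text
t: 10.42
eef_pos: [0.5535, 0.2945, 0.1607]
tcp_rot: [-2.381, -2.048, -0.0]
contact_force: [0.8, -1.0, -0.2]
finger_gap: -0.0002
finger_force: 0.0
t: 10.68
eef_pos: [0.5521, 0.293, 0.16]
tcp_rot: [-2.38, -2.049, 0.002]
contact_force: [0.7, 0.1, -0.4]
finger_gap: -0.0003
finger_force: 0.0
```

View pics/v5.png

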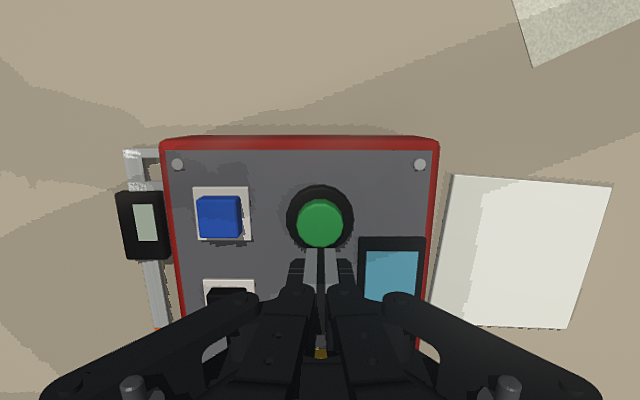

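The green button is at (320,223), directly ahead of the fingertips. Descending, pressing, and holding.

```bash
python3 -c "
from h import *
print(onz('w5',320,223,.083))"
python3 -m creep '[[0,0,-20,0,0,0],[0,0,-40,0,0,0],[0,0,-50,0,0,0],[0,0,-53,0,0,0],[0,0,-53,0,0,0]]'; python3 -m creep '[[0,0,-4,0,0,0],[0,0,-8,0,0,0],[0,0,-11,0,0,0],[0,0,-13,0,0,0],[0,0,-14,0,0,0]]'
```

```text
[0.5522 0.2944 0.083 ]
t: 11.4
eef_pos: [0.5531, 0.2932, 0.1084]
tcp_rot: [-2.381, -2.048, -0.001]
contact_force: [0.1, 0.6, -0.2]
finger_gap: 0.0001
finger_force: 0.0
t: 12.02
eef_pos: [0.5534, 0.2935, 0.0949]
tcp_rot: [-2.381, -2.049, -0.003]
contact_force: [-3.1, -1.9, 17.8]
finger_gap: 0.0001
finger_force: 8.6
```

Fully in (17.8 N against 5 N for full travel). Holding, then retreating.

```bash
for i in 1 2 3; do python3 -m creep '[[0,0,0,0,0,0],[0,0,0,0,0,0],[0,0,0,0,0,0],[0,0,0,0,0,0]]' | grep -E 't:|contact|eef'; done
python3 -m creep '[[0,0,10,0,0,0],[0,0,40,0,0,0],[0,0,80,0,0,0],[-40,-10,110,0,0,0],[-80,-30,130,0,0,0]]'; python3 -m creep '[[-30,-50,20,0,0,0],[-60,-100,20,0,0,0],[-90,-150,20,0,0,0],[-90,-200,20,0,0,0],[-90,-200,20,0,0,0]]'
python3 - <<'E'
from h import *
snap('wrist','w6'); snap('top','top6')
im=cv2.imread('pics/top6.png'); cv2.imwrite('pics/v6.png',np.vstack([cv2.resize(im,(400,250)),cv2.resize(cv2.imread('pics/w6.png'),(400,250))]) if 0 else cv2.resize(im[90:290,140:480],None,fx=2.3,fy=2.3))
a=cv2.imread('pics/top0.png').astype(int)
for n,(x0,x1,y0,y1) in {'tile':(185,263,90,166),'jar':(402,432,142,172),'stamp':(360,395,247,270),'cal':(153,250,250,288)}.items():
    print(n,(abs(a-im)[y0:y1,x0:x1].max(2)>40).sum())
E
```

```text
t: 12.52
eef_pos: [0.5533, 0.2935, 0.095]
tcp_rot: [-2.381, -2.049, -0.003]
contact_force: [-2.7, -1.1, 11.7]
t: 13.02
eef_pos: [0.5533, 0.2935, 0.095]
tcp_rot: [-2.381, -2.049, -0.003]
contact_force: [-1.5, -0.4, 12.0]
t: 13.52
eef_pos: [0.5534, 0.2935, 0.095]
tcp_rot: [-2.381, -2.049, -0.003]
contact_force: [-0.5, -0.7, 11.2]
t: 14.15
eef_pos: [0.4721, 0.2633, 0.2249]
tcp_rot: [-2.38, -2.049, -0.002]
contact_force: [0.2, 0.4, 0.1]
finger_gap: -0.0003
finger_force: 0.0
t: 14.78
eef_pos: [0.3824, 0.0608, 0.2441]
tcp_rot: [-2.386, -2.043, -0.0]
contact_force: [0.9, 1.9, -0.4]
finger_gap: 0.0002
finger_force: 0.0
tile 0
jar 0
stamp 239
cal 1829
```

View pics/v6.png

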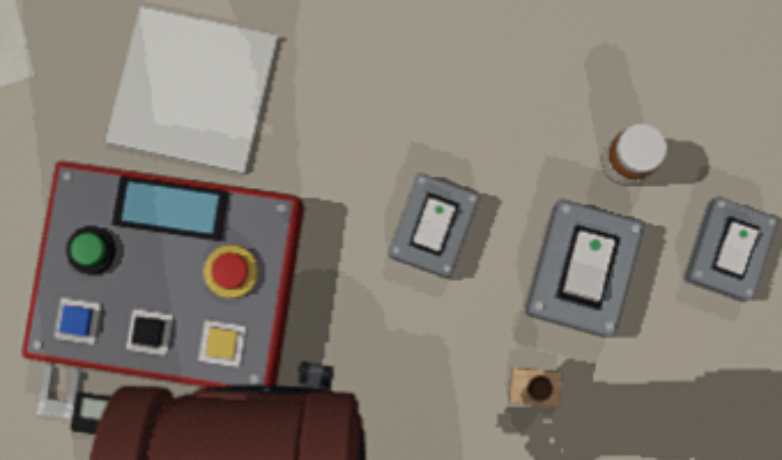

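The top view shows the rocker over, the yellow key at (222,342) sunk in its bezel, and the green button out. Blue, black and red look unpressed. The tile, jar and stamp are in place. The caliper is partly hidden by the arm, but nothing went near it.

```bash
python3 -c "
from bench import r
print(r.job_done())"
```

```text
the job is handed in; nothing more can be done
None
```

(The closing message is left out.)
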